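Change the tube roller mixer to speed three

TASK

The blood-tube roller mixer's speed lever stands somewhere on the left side of its H-shaped gate (left as seen by the robot): push it along the gate, across the middle channel and fully home into the right-hand slot marked by the tag with three pips, then leave it there. Only push the lever: do not pull its knob up, since that trips the drive, and leave the bottle, the jar and the slide box where they stand.

Things in the scene. Friction and masses are not known exactly. Their poses are not given: they have to be found in the camera images.
- mixer: tube roller mixer, fixed, turned up to 0.4 rad; origin under its gearbox housing's centre on the table, x from near to far, y to the left, z up. White housing 170 x 240 x 100 mm, gate plate on top; beyond x = 85 mm the roller deck, 190 mm deep, under 105 mm high
- gate_mid (a point): centre of the H-gate on the top face of its aluminium plate (160 x 150 mm), 110 mm above the table. Axes as mixer: x near to far, y right to left, z up. Two columns along x, 14 mm wide, centre lines y = +18 and -18 mm, from x = -34 to +34 mm, joined by one cross channel 14 mm wide along y at x = 0, with rounded corners
- knob_mid (a point): middle of the lever's black pear-shaped knob (34 mm wide, 40 tall; stem 10 thick), 155 mm from the pivot, which is 85 mm below gate_mid. 70 mm above the plate upright, 60 when home. In the gate's axes: left column y = +33, right -33 mm (+-4 play), home x = +51 far, -51 near, neutral x = 0. About 2 N moves the lever; it stays where it is left
- shift_fore (a joint): lever's fore-and-aft angle (rad): 0 neutral (in line with the cross channel), +0.33 fully home in a far slot, -0.33 fully home in a near slot
- shift_side (a joint): lever's sideways angle (rad): +0.215 in the left column, -0.215 in the right column (+-0.025 of play)
- knob_lift (a joint): how far the knob is pulled up along the lever (m): 0 as it rests; a spring holds it down with 6 N at rest; range 15 mm. Pulled up 6 mm or more it trips the drive
- tag1: speed tag, white plate 24 x 44 x 3 mm fixed on the gate plate, with 1 raised black pip (8 mm round, 4 high) in a row; marks the slot it lies beside, at the near or the far end of the right column (read it). Origin: centre of its underside, within 5 mm straight below the knob's middle when the lever is fully home there. Axes as mixer
- tag2: speed tag, white plate 24 x 44 x 3 mm fixed on the gate plate, with 2 raised black pips (8 mm round, 4 high) in a row; marks the slot it lies beside, at the near or the far end of the left column (read it). Origin: centre of its underside, within 5 mm straight below the knob's middle when the lever is fully home there. Axes as mixer
- tag3: speed tag, white plate 24 x 44 x 3 mm fixed on the gate plate, with 3 raised black pips (8 mm round, 4 high) in a row; marks the slot it lies beside, at the near or the far end of the right column (read it). Origin: centre of its underside, within 5 mm straight below the knob's middle when the lever is fully home there. Axes as mixer
- tag4: speed tag, white plate 24 x 44 x 3 mm fixed on the gate plate, with 4 raised black pips (8 mm round, 4 high) in a row; marks the slot it lies beside, at the near or the far end of the left column (read it). Origin: centre of its underside, within 5 mm straight below the knob's middle when the lever is fully home there. Axes as mixer
- dropper: white plastic dropper bottle with a paper label, 36 mm across, 85 mm tall, loose on the table left of the mixer; origin at the centre of its underside, z up
- slidebox: closed blue plastic slide box 170 x 85 x 30 mm, long along its x, loose on the table right of the mixer; origin at the centre of its underside
- stainjar: amber glass jar with a black cap, 52 mm across, 70 mm tall, loose on the table left of the mixer; origin at the centre of its underside, z up

How it is judged (in metres and radians):
On the way, in this order (a step that is already met when the one before it is completed fails the run):
1. the lever has been pushed across the middle channel to the right side (value of joint shift_side below -0.15 rad), for 0.05 s.
2. the lever is fully home in the slot of the tag with three pips (horizontal distance between knob_mid and tag3 below 0.012 m), for 0.2 s.
At the end, for the whole second after the job is handed in: the lever is at rest fully home in the right-hand slot with the three-pip tag (knob's middle within 12 mm of straight above the tag's centre), its knob is down (within 4 mm), and the bottle, jar and slide box are within 20 mm of where they stood (horizontal distance between knob_mid and tag3 below 0.012 m and value of joint shift_side below -0.17 rad and velocity of joint shift_fore between -0.05 and 0.05 rad/s and value of joint knob_lift below 0.004 m and distance of each of dropper, slidebox, stainjar from where it was at the start of the episode below 0.02 m); the robot touches nothing.
It fails at once if the lever's knob is pulled up 6 mm or more (value of joint knob_lift above 0.006 m).
It fails at once if the bottle, jar or slide box is moved by more than 20 mm (distance of any of dropper, slidebox, stainjar from where it was at the start of the episode above 0.02 m).
It also fails if it takes over 56 s, if anything falls off the work surface, if the arm or the gripper's body presses on something with over 40 N, if the wrist force passes 120 N, or if a joint passes its speed limit or range.

ROBOT

A 6-joint arm with a two-finger parallel gripper is mounted at the origin on the work surface. World frame = base frame: x ahead of the robot, y to its left, z up, the work surface at z = 0. Lengths are in mm, angles in rad, forces in N, time in s.
With the tool pointing down it reaches from about 350 to 775 mm from the base axis. Payload 7.3 kg.
Tool frame: the origin (TCP) lies on the centre line of the jaws, within the pads' length; the fingertips stand bot.tip_reach ahead of it and the grasp point (between the pads) lies 6 mm ahead of it (bot.tip_reach is the distance from the TCP to the fingertips, in mm); z points along the fingers, y is the direction in which the jaws open and shut (so a half turn about z gives the same grasp; the last joint's range is limited). The gripper opens to 92 mm and grips with 3 to 60 N. Pads are 19 mm wide; open, the fingers measure 130 mm over their backs; the gripper's body (75 mm by 190 mm) begins 47 mm behind the grasp point.
Start: joints at [-1.25, 0.342, 1.524, -0, 1.275, -0.146], TCP at [236.29, -468.839, 251.741] pointing down, gripper open.
Joint ranges: [-2.53, 2.53], [-0.77, 2.02], [0.04, 2.7], [-1, 4.14], [0.28, 2.66], [-3.11, 3.11]. Speed limits (rad/s): [2.57, 2.57, 3.14, 3.14, 3.14, 3.14].

INTERFACE

Orientations are given as [roll, pitch, yaw] about the fixed x, y, z axes, in that order (R = Rz(yaw) Ry(pitch) Rx(roll)).
In Python, from plant import bot gives the robot as it stands.
- The arm moves only by the tool step_arm, never from a script. Its argument "deltas" is a list of rows, each a list of 6 numbers: the shift along the tool's x, y, z in mm, then the turn, a rotation vector about the tool's x, y, z in rad. A call has 1 to 5 rows; each row is the pose to reach, as a shift and turn from the pose commanded when the call began, along the tool's axes at that moment; what a row does not reach only later rows make up. A row lasts 1/12 s, in which the tool goes at most 41.7 mm and 7.16 degrees, less where a joint would pass 70% of its speed; a pose out of reach is approached as far as the arm can. A call with a gripper value outside its range is refused whole. "fingers" is the finger opening in mm, from 0 to 91.8, set as the call begins (left out, the last holds). The fingers move at their own pace and stop on an object; the grip force is fixed at half the most. Time passes only in rows, so rows that repeat a pose let the fingers close. It gives the time, the measured TCP pose, the force and the opening at its end, in the units of the state.
- bot.get_obs(): the state, without advancing time (a new reading comes with each control period).
- bot.capture(name): name is "scene" or "top" or "wrist"; returns a dict with "color" (400x640x3 uint8, red, green, blue), "fx", "fy", "cx", "cy" (pixels), "R" (3x3) and "t" (3): a world point X has camera coordinates R X + t. Camera axes: x right, y down, z forward; pixel columns grow to the right and rows downward; lengths in mm; the calibration is good to about 2 mm. The wrist camera is an equidistant fisheye: a pixel r from the principal point sees the ray r / f radians off the axis. A picture is of the moment at which its call begins. There is no depth.
- bot.close_job(): hands the job in, once; it reports no verdict.
Trained networks look in a picture, given as the dict that the camera call returned (one of the last four; its "shot" number tells which), for a name from the list of things; names that differ only in an ending like _2 or _b are one class to them, and where a whole thing is asked for, a point or a joint stands for the part that bears it (a point fixed in the world has none). Each returns a list of dicts, best first, with "p" (0 to 1); they miss things now and then, are a little off and sometimes report something else, mostly with a low value. They report only what shows in the picture. A call takes as long as a camera call.
- bot.boxes_of(query, picture): "rect" ([centre column, centre row, width, height] in pixels, round what is visible of it).
The state is a dict: "time": time; "joint_positions": joint angles; "dq": joint speeds; "tau": joint torques, N m; "tool_pos": TCP position; "tcp_rot": TCP orientation; "contact_force": force on the tool from outside, world axes, zero at the start; "moment": the same for the moment, N m; "grip_width": finger opening in mm.
Only numpy, scipy, OpenCV 4.12 (cv2) and the standard library are available. Lean on these libraries where they do the work, as an engineer would, in place of code of your own. Each camera call takes 0.05 s, during which the arm holds its last target. There are 200 camera calls.

## Working session

There is one attempt and no reset: what is moved stays moved. The work goes in short steps, Python scripts to look and compute and a tool call to move; the robot and the scene stay as the last step left them, time stands still between calls to the robot, and variables do not carry over. Pictures are saved under pics/ and viewed, about 8 in all and at most 12, crops included, and the job is handed in when it is done.

Besides the shell and the picture viewer there is one more tool, called after ">>>" in YAML: its name, and indented under it one key for each argument. step_arm: Moves the arm, as the interface text tells. Its arguments: {"type":"object","properties":{"deltas":{"type":"array"},"fingers":{"type":"number"}},"required":["deltas"]}

```bash
mkdir -p pics
cat > h.py <<'E'
import numpy as np,cv2
from plant import bot
def save(p,n): cv2.imwrite(f'pics/{n}.png',cv2.cvtColor(p,cv2.COLOR_RGB2BGR))
E
python3 - <<'E'
from h import *
o=bot.get_obs();print(o,bot.tip_reach)
for c in ["top","scene"]:
    p=bot.capture(c);save(p["color"],c+"1")
    print(c,[p[k] for k in("fx","fy","cx","cy")],p["R"].tolist(),p["t"])
    for q in["mixer","knob_mid","tag1","tag2","tag3","tag4","dropper","stainjar","slidebox"]:
        print(q,[(round(d["p"],2),np.round(d["rect"],1).tolist()) for d in bot.boxes_of(q,p)[:2]])
E
```

```text
{'time': 0.0, 'joint_positions': array([-1.24998869e+00,  3.42713151e-01,  1.52500548e+00, -4.95800406e-05,
        1.27536587e+00, -1.46046133e-01]), 'dq': array([ 0.00161264,  0.00097029,  0.00063414, -0.00013019, -0.00025505,
        0.0012685 ]), 'tau': array([-1.42010569e-03, -4.31248248e+01, -2.44220603e+01,  7.17214867e-02,
        5.59448591e-02, -1.08560885e-04]), 'tool_pos': array([ 236.16337733, -468.48387678,  251.05391558]), 'tcp_rot': array([-3.14010979e+00, -1.70198834e-04,  4.66868116e-01]), 'contact_force': array([ 0.84392174, -0.48600476,  0.14699237]), 'moment': array([ 0.0194166 , -0.04463031,  0.01699994]), 'grip_width': 92.06677334971442} 25.0
top [412.1086733565392, 412.1086733565392, 321.3508087805805, 201.2141780531965] [[0.0014517044322327483, -0.999753488406361, 0.022155247088516388], [-0.9804530108893745, -0.005781990444581296, -0.19666840626917886], [0.19674802665389418, -0.02143667431787282, -0.9802197115963276]] [ 38.19610561 639.5227637  825.59352605]
mixer [(0.58, [379.6, 214.9, 158.4, 194.4]), (0.49, [360.7, 231.6, 15.8, 20.1])]
knob_mid [(0.64, [361
[... 643 characters left out ...]
4219340829], [-0.6888409161295903, -0.23305508862647023, -0.6864280864963604]] [ 167.98756416 -307.36112879 1427.27338017]
mixer [(0.67, [268.6, 223.7, 164.7, 141.4])]
knob_mid [(0.55, [299.6, 169.2, 11.3, 13.2])]
tag1 [(0.66, [319.2, 177.8, 10.6, 14.2]), (0.66, [299.5, 172.1, 16.0, 14.8])]
tag2 [(0.66, [319.2, 177.8, 10.6, 14.2]), (0.66, [299.5, 172.1, 16.0, 14.8])]
tag3 [(0.66, [319.2, 177.8, 10.6, 14.2]), (0.66, [299.5, 172.1, 16.0, 14.8])]
tag4 [(0.66, [319.2, 177.8, 10.6, 14.2]), (0.66, [299.5, 172.1, 16.0, 14.8])]
dropper [(0.86, [353.9, 228.8, 15.5, 28.9]), (0.72, [270.4, 222.9, 162.2, 136.7])]
stainjar [(0.95, [324.0, 262.3, 19.7, 35.8])]
slidebox [(0.95, [242.8, 176.6, 58.2, 37.1])]
```

Run:
```python
import cv2
a=cv2.imread('pics/top1.png')[100:340,250:510];cv2.imwrite('pics/top1c.png',cv2.resize(a,None,fx=2.5,fy=2.5,interpolation=3))
b=cv2.imread('pics/scene1.png')[120:320,170:400];cv2.imwrite('pics/scene1c.png',cv2.resize(b,None,fx=3,fy=3,interpolation=3))
```

```text
(no output)
```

View pics/top1c.png

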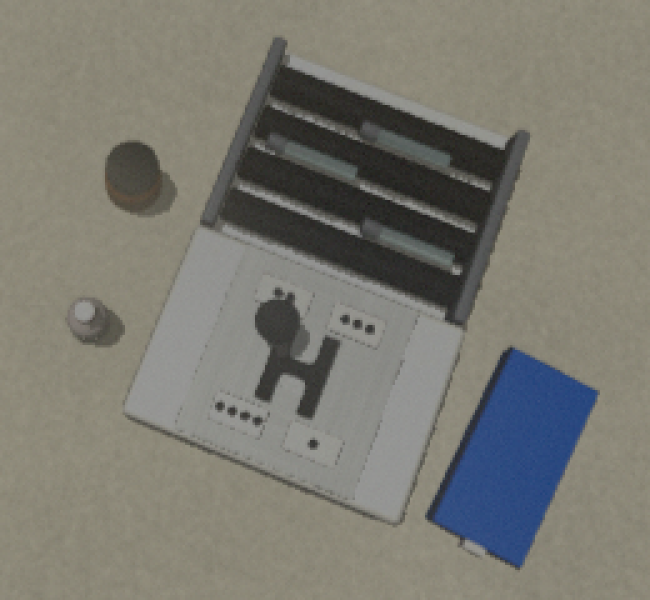

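View pics/scene1c.png

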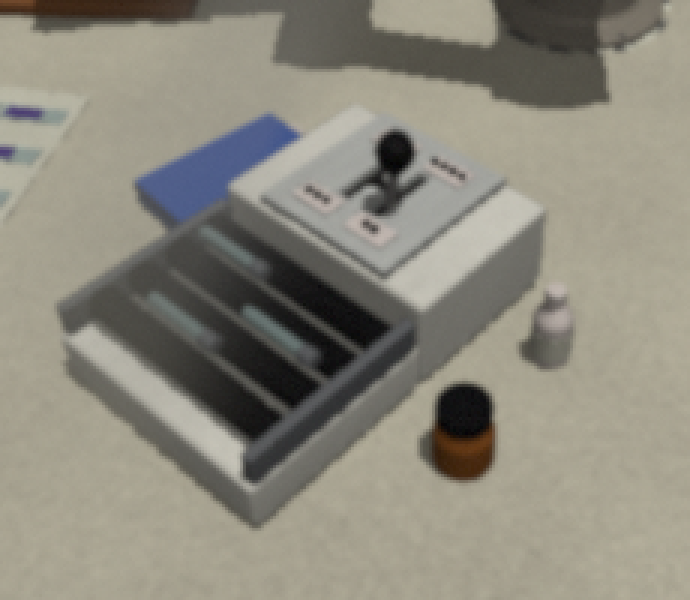

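Both views show three pips at the far right (crop 358,325), one at the near right, and two and four pips at the far and near left. The knob (277,320 in the crop) is in the left column, forward of neutral.

```bash
cat >> h.py <<'E'
from scipy.optimize import least_squares
def plane(p,uv,z):
    d=np.array([(uv[0]-p["cx"])/p["fx"],(uv[1]-p["cy"])/p["fy"],1]);R=np.array(p["R"]);t=np.array(p["t"])
    c=-R.T@t;r=R.T@d;return c+r*(z-c[2])/r[2]
def proj(p,X):
    q=np.array(p["R"])@X+np.array(p["t"]);return np.array([p["fx"]*q[0]/q[2]+p["cx"],p["fy"]*q[1]/q[2]+p["cy"]])
E
python3 - <<'E'
from h import *
p=bot.capture("top");s=bot.capture("scene")
print([(round(d["p"],2),np.round(d["rect"],1).tolist()) for d in bot.boxes_of("tag3",p)])
pts={(51,-33):(358,325),(-51,-33):(313,443),(-51,33):(239,413)}
W=[];G=[]
for g,c in pts.items():
    W.append(plane(p,(c[0]/2.5+250,c[1]/2.5+100),114)[:2]);G.append(g)
# slot ends (edges) of columns: far right end, near ends ; gate z 110
for g,c in {(-34,-18):(308,416),(-34,18):(263,399),(34,-18):(330,338)}.items():
    W.append(plane(p,(c[0]/2.5+250,c[1]/2.5+100),108)[:2]);G.append(g)
W=np.array(W);G=np.array(G)
def res(v): 
    c,s_=np.cos(v[2]),np.sin(v[2]);return (G@np.array([[c,s_],[-s_,c]])+v[:2]-W).ravel()
v=least_squares(res,[500,0,0]).x;print("gate",v,res(v).round(1))
k1=np.array(bot.boxes_of("knob_mid",p)[0]["rect"]);k2=np.array(bot.boxes_of("knob_mid",s)[0]["rect"])
print(k1,k2)
X=least_squares(lambda X:np.r_[proj(p,X)-k1[:2],proj(s,X)-k2[:2]],[450,-60,175]);
c,s_=np.cos(v[2]),np.sin(v[2]);Ri=np.array([[c,s_],[-s_,c]])
print("knob",X.x,X.fun,"gate",Ri@(X.x[:2]-v[:2]))
print("tag3 w",Ri.T@[51,-33]+v[:2])
for a in(0,.05,.1,.15,.2,.25,.33):
    h=155*np.cos(a)*np.cos(.215)-85;g=np.array([155*np.sin(a),33]);w=np.r_[Ri.T@g+v[:2],h+110];print(a,proj(p,w),proj(s,w))
for q,z in(("stainjar",35),("slidebox",15)): print(q,plane(p,bot.boxes_of(q,p)[0]["rect"][:2],z))
E
```

```text
[(0.72, [345.4, 265.0, 24.2, 20.0]), (0.71, [392.7, 230.9, 25.0, 17.4]), (0.7, [374.2, 277.4, 26.7, 18.9]), (0.59, [364.0, 217.7, 25.2, 14.4])]
gate [ 5.36510021e+02 -5.42288137e+01 -3.66545087e-01] [ 1.3 -0.4 -0.5 -2.4 -0.   1.2 -0.5  2.9 -0.9  0.9  0.7 -2.2]
[362.8 226.8  15.3  17.9] [299.7 171.8  10.   14.5]
knob [568.95947497 -34.11351571 173.30017326] [-0.17007141  0.0501202  -0.23331565 -0.03729458] gate [23.08470821 30.40869179]
tag3 w [ 572.29520676 -103.31466168]
0 [357.26159121 237.67994451] [306.37775237 166.7922858 ]
0.05 [358.68624322 233.79765487] [304.32716229 168.31773884]
0.1 [360.07782152 229.96812548] [302.2670304  169.97263213]
0.15 [361.43114383 226.20592185] [300.20426008 171.75297769]
0.2 [362.74130995 222.52503054] [298.14592265 173.65414098]
0.25 [364.0037332  218.93876397] [296.09921762 175.67084822]
0.33 [365.91384123 213.42858254] [292.86688476 179.12295993]
stainjar [714.57711886  78.51461795  35.        ]
slidebox [ 464.5526346  -253.92124683   15.        ]
```

```bash
cat >> h.py <<'E'
from scipy.spatial.transform import Rotation as Ro
G0=np.array([536.5,-54.2]);YAW=-0.367
def gate(w): c,s=np.cos(YAW),np.sin(YAW);return np.array([[c,s],[-s,c]])@(np.array(w)[:2]-G0)
def world(g): c,s=np.cos(YAW),np.sin(YAW);return np.array([[c,-s],[s,c]])@np.array(g)+G0
def delta(g,z):
    o=bot.get_obs();R=Ro.from_euler('xyz',o["tcp_rot"]);T=np.r_[world(g),z]
    print("t",o["time"],"now gate",gate(o["tool_pos"]).round(1),o["tool_pos"].round(1),"F",o["contact_force"].round(1))
    print("delta",R.inv().apply(T-o["tool_pos"]).round(1),(R.inv()*Ro.from_euler('xyz',[np.pi,0,YAW])).as_rotvec().round(3))
E
python3 -c "
from h import *
delta((75,31),255)"
```

```text
t 1.35 now gate [-131.4 -494.8] [ 236.3 -468.9  251.8] F [ 0.4 -0.7 -0. ]
delta [ 528.1 -200.5   -3.3] [ 0.    -0.     0.834]
```

>>> step_arm:
  deltas:
    - [528,-200,-8,0,0,0.834]
    - [528,-200,-8,0,0,0.834]
    - [528,-200,-8,0,0,0.834]
    - [528,-200,-8,0,0,0.834]
    - [528,-200,-8,0,0,0.834]
  fingers: 0

```text
time: 1.77
tool_pos: [364.2, -329.9, 254.5]
tcp_rot: [3.141, -0.0, -0.101]
contact_force: [0.3, -1.1, 0.4]
grip_width: 63.3
```

```bash
python3 -c "
from h import *
delta((75,31),258)"
```

```text
t 1.7667 now gate [ -61.9 -319.1] [ 364.2 -329.9  254.5] F [ 0.3 -1.1  0.4]
delta [ 224.2 -301.7   -3.5] [ 0.    -0.     0.266]
```

>>> step_arm:
  deltas:
    - [224,-302,-3,0,0,0.266]
    - [224,-302,-3,0,0,0.266]
    - [224,-302,-3,0,0,0.266]
    - [224,-302,-3,0,0,0.266]
    - [224,-302,-3,0,0,0.266]

```text
time: 2.18
tool_pos: [496.8, -182.8, 256.2]
tcp_rot: [3.141, -0.001, -0.361]
contact_force: [1.4, -1.2, 0.5]
grip_width: 29.8
```

```bash
python3 -c "
from h import *
delta((75,31),258)"
```

```text
t 2.1833 now gate [   9.1 -134.3] [ 496.8 -182.8  256.2] F [ 1.4 -1.2  0.5]
delta [  66.9 -164.9   -1.8] [ 0.    -0.001  0.006]
```

>>> step_arm:
  deltas:
    - [67,-165,-2,0,0,0.006]
    - [67,-165,-2,0,0,0.006]
    - [67,-165,-2,0,0,0.006]
    - [67,-165,-2,0,0,0.006]
    - [67,-165,-2,0,0,0.006]

```text
time: 2.6
tool_pos: [619.4, -49.0, 257.5]
tcp_rot: [-3.14, -0.001, -0.363]
contact_force: [0.2, -0.3, -1.0]
grip_width: 1.1
```

Run:
```python
from h import *
delta((75,31),190)
p=bot.capture("wrist");save(p["color"],"w1");s=bot.capture("scene");save(cv2.resize(s["color"][100:260,220:400],None,fx=4,fy=3.7,interpolation=3),"s2")
print([(q["p"],q["rect"]) for q in bot.boxes_of("knob_mid",s)[:2]])
```

```text
t 2.6 now gate [75.5 34.6] [619.4 -49.  257.5] F [ 0.2 -0.3 -1. ]
delta [-0.6  3.7 67.5] [-0.002 -0.001  0.004]
[(0.44, [301.9, 169.6, 12.5, 16.9])]
```

View pics/w1.png

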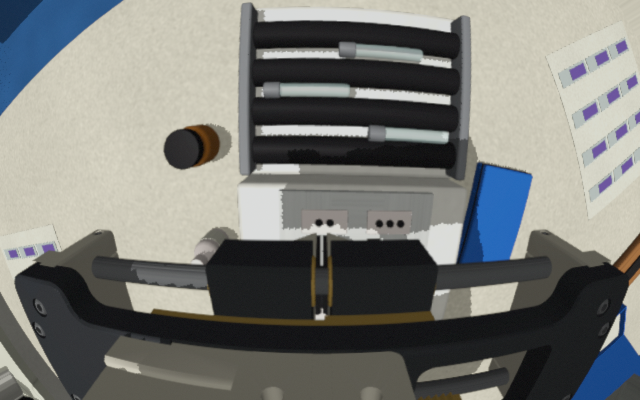

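The wrist view confirms the order (2 and 3 pips far) and that the tool is square with the mixer. Next I go down on the far side of the knob.

>>> step_arm:
  deltas:
    - [0,3,34,0,0,0.004]
    - [0,3,67,0,0,0.004]
    - [0,3,67,0,0,0.004]

```text
time: 3.0
tool_pos: [611.3, -57.7, 184.9]
tcp_rot: [3.139, 0.012, -0.373]
contact_force: [-1.1, 0.1, -1.7]
grip_width: 0.2
```

>>> step_arm:
  deltas:
    - [-10,0,0,0,0,0]
    - [-20,0,0,0,0,0]
    - [-30,0,0,0,0,0]
    - [-38,0,0,0,0,0]
    - [-46,0,0,0,0,0]

```text
time: 3.42
tool_pos: [572.8, -40.9, 192.9]
tcp_rot: [-3.141, -0.003, -0.372]
contact_force: [1.9, -0.4, 1.5]
grip_width: 0.4
```

```bash
cat >> h.py <<'E'
def knob():
    p=bot.capture("top");s=bot.capture("scene")
    a=bot.boxes_of("knob_mid",p);b=bot.boxes_of("knob_mid",s)
    print("top",[(round(d["p"],2),np.round(d["rect"],1)) for d in a[:2]],"scene",[(round(d["p"],2),np.round(d["rect"],1)) for d in b[:2]])
    if a: w=plane(p,a[0]["rect"][:2],178);print(" top@178 gate",gate(w).round(1))
    if b: w=plane(s,b[0]["rect"][:2],178);print(" scene@178 gate",gate(w).round(1))
    return p,s
E
python3 - <<'E'
from h import *
delta((26.5,31),190)
p,s=knob()
a=cv2.resize(p["color"][160:310,320:430],None,fx=3.6,fy=4,interpolation=3);b=cv2.resize(s["color"][120:220,255:365],None,fx=3.6,fy=6,interpolation=3)
save(np.hstack([a,b]),"c2")
E
```

```text
t 3.4167 now gate [29.1 25.4] [572.8 -40.9 192.9] F [ 1.9 -0.4  1.5]
delta [-2.7 -5.6  2.9] [-0.    -0.003 -0.005]
top [(0.57, array([363. , 240.5,   8.7,   8.4]))] scene [(0.26, array([355.6, 227.8,  15.8,  31.1]))]
 top@178 gate [-1.3 21.4]
 scene@178 gate [ 89.6 249.8]
```

View pics/c2.png

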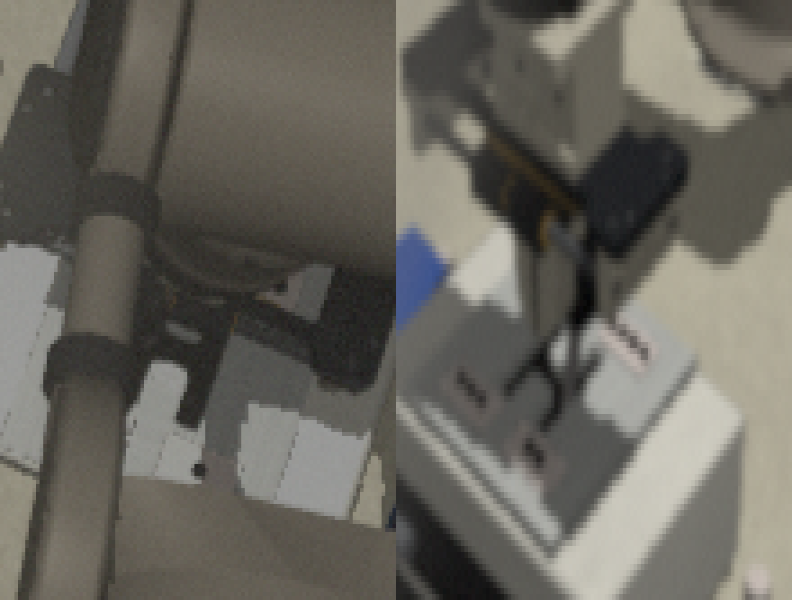

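The arm hides the knob in both views, so I finish this push, back off and lift before looking again.

>>> step_arm:
  deltas:
    - [-2,-5,0,0,0,0]
    - [-2,-5,0,0,0,0]
    - [-2,-5,0,0,0,0]

```text
time: 3.87
tool_pos: [573.0, -34.4, 190.9]
tcp_rot: [3.141, -0.0, -0.37]
contact_force: [1.5, 0.0, 1.0]
grip_width: 0.4
```

>>> step_arm:
  deltas:
    - [20,0,0,0,0,0]
    - [25,0,-40,0,0,0]
    - [25,-40,-62,0,0,0]
    - [25,-80,-62,0,0,0]
    - [25,-110,-62,0,0,0]

```text
time: 4.28
tool_pos: [637.2, 60.9, 254.9]
tcp_rot: [-3.14, -0.003, -0.371]
contact_force: [-0.0, -0.8, -0.4]
grip_width: 0.1
```

Run:
```python
from h import *
delta((0,90),190)
p,s=knob()
a=cv2.resize(p["color"][160:310,320:430],None,fx=3.6,fy=4,interpolation=3);b=cv2.resize(s["color"][120:220,255:365],None,fx=3.6,fy=6,interpolation=3)
save(np.hstack([a,b]),"c3")
```

```text
t 4.2833 now gate [ 52.7 143.5] [637.2  60.9 254.9] F [-0.  -0.8 -0.4]
delta [-52.6  53.9  64.6] [-0.002 -0.003 -0.004]
top [] scene [(0.48, array([304.2, 166.8,  13.9,  15.2]))]
 scene@178 gate [ 5.  30.2]
```

View pics/c3.png

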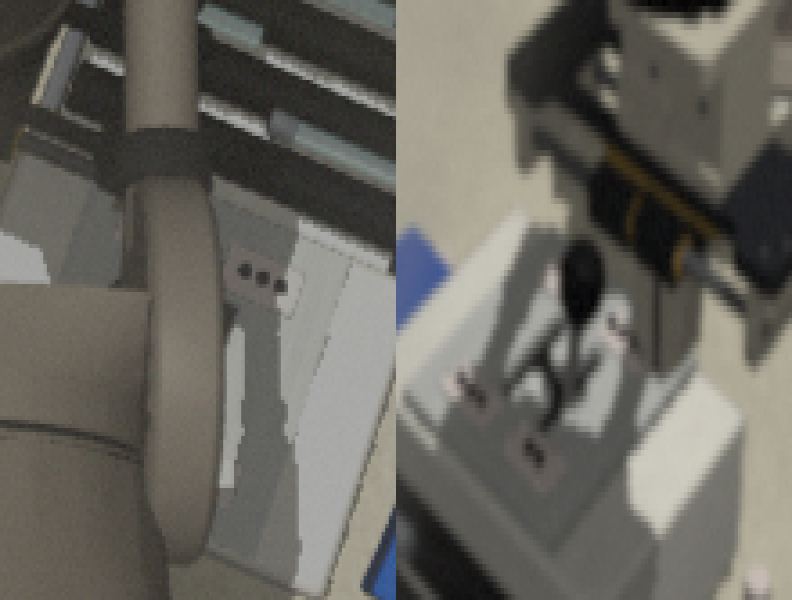

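Scene view: the knob stands at about gate (2, 31), close to neutral. The side push comes next.

>>> step_arm:
  deltas:
    - [-25,25,20,0,0,-0.004]
    - [-52,50,50,0,0,-0.004]
    - [-52,50,65,0,0,-0.004]
    - [-52,50,65,0,0,-0.004]
    - [-52,50,65,0,0,-0.004]

```text
time: 4.9
tool_pos: [569.2, 30.2, 188.1]
tcp_rot: [3.141, 0.001, -0.368]
contact_force: [1.2, -1.0, 0.4]
grip_width: 0.4
```

>>> step_arm:
  deltas:
    - [0,8,0,0,0,0]
    - [0,16,0,0,0,0]
    - [0,24,0,0,0,0]
    - [0,30,0,0,0,0]
    - [0,36,0,0,0,0]

```text
time: 5.32
tool_pos: [556.9, -3.0, 188.8]
tcp_rot: [-3.141, -0.002, -0.367]
contact_force: [1.2, 1.9, 2.1]
grip_width: 0.5
```

Run:
```python
from h import *
delta((0,3),190)
p,s=knob()
```

```text
t 5.3167 now gate [ 0.6 55.1] [556.9  -3.  188.8] F [1.2 1.9 2.1]
delta [-0.6 52.1 -1.2] [-0.001 -0.002 -0.   ]
top [] scene []
```

Force is only 2 N, 14 mm past the expected contact, so the lever is crossing. I keep going.

>>> step_arm:
  deltas:
    - [0,8,0,0,0,0]
    - [0,16,0,0,0,0]
    - [0,24,0,0,0,0]
    - [0,32,0,0,0,0]
    - [0,40,0,0,0,0]

```text
time: 5.93
tool_pos: [541.5, -40.6, 187.9]
tcp_rot: [3.141, 0.0, -0.367]
contact_force: [0.6, 1.5, 1.1]
grip_width: 0.2
```

>>> step_arm:
  deltas:
    - [0,4,0,0,0,0]
    - [0,8,0,0,0,0]
    - [0,11,0,0,0,0]
    - [0,11,0,0,0,0]

```text
time: 6.27
tool_pos: [537.7, -50.6, 187.7]
tcp_rot: [3.141, 0.001, -0.367]
contact_force: [0.0, 1.1, -0.6]
grip_width: 0.1
```

Run:
```python
from h import *
delta((0,3),190)
p,s=knob()
```

```text
t 6.2667 now gate [-0.2  3.8] [537.7 -50.6 187.7] F [ 0.   1.1 -0.6]
delta [ 0.2  0.8 -2.3] [ 0.     0.001 -0.   ]
top [] scene [(0.57, array([286.4, 158.3,   8.4,  13.6]))]
 scene@178 gate [  8.3 -28. ]
```

>>> step_arm:
  deltas:
    - [0,2,0,0,0,0]
    - [0,4,0,0,0,0]
    - [0,4,0,0,0,0]

```text
time: 6.72
tool_pos: [536.6, -53.8, 187.9]
tcp_rot: [-3.142, 0.0, -0.367]
contact_force: [0.2, 0.1, -0.2]
grip_width: 0.1
```

>>> step_arm:
  deltas:
    - [0,-15,0,0,0,0]
    - [0,-30,0,0,0,0]
    - [0,-35,-35,0,0,0]
    - [0,-35,-65,0,0,0]
    - [0,-35,-65,0,0,0]

```text
time: 7.13
tool_pos: [551.8, -21.2, 258.9]
tcp_rot: [-3.14, -0.01, -0.366]
contact_force: [1.1, -0.2, 1.2]
grip_width: 0.2
```

Run:
```python
from h import *
delta((-60,-33),255)
p,s=knob()
save(cv2.resize(s["color"][120:220,255:365],None,fx=6,fy=6,interpolation=3),"c4")
```

```text
t 7.1333 now gate [ 2.4 36.3] [551.8 -21.2 258.9] F [ 1.1 -0.2  1.2]
delta [-62.5  69.2   3.2] [-0.002 -0.01   0.001]
top [] scene [(0.52, array([288.7, 157.7,  15.2,  16.5])), (0.41, array([291.5, 195.6,  15.3,   8.6]))]
 scene@178 gate [  2.6 -25.3]
```

View pics/c4.png

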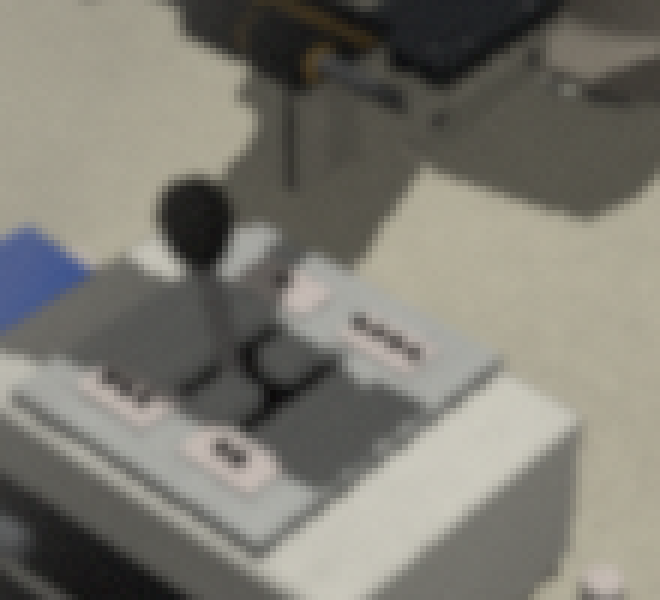

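The lever is on the right, near neutral. I go behind it (near side) and push it forward.

>>> step_arm:
  deltas:
    - [-30,30,0,0,0.01,0]
    - [-62,69,0,0,0.01,0]
    - [-62,69,3,0,0.01,0]
    - [-62,69,38,0,0.01,0]
    - [-62,69,73,0,0.01,0]

```text
time: 7.75
tool_pos: [466.6, -64.1, 179.9]
tcp_rot: [-3.141, -0.014, -0.369]
contact_force: [0.9, 0.9, -0.3]
grip_width: 0.6
```

Run:
```python
from h import *
delta((-30,-33),185)
```

```text
t 7.75 now gate [-61.7 -34.4] [466.6 -64.1 179.9] F [ 0.9  0.9 -0.3]
delta [31.8 -1.4 -4.7] [-0.    -0.014 -0.002]
```

>>> step_arm:
  deltas:
    - [10,0,-3,0,0,0]
    - [20,0,-3,0,0,0]
    - [30,0,-3,0,0,0]
    - [40,0,-3,0,0,0]
    - [48,0,-3,0,0,0]

```text
time: 8.17
tool_pos: [511.0, -80.6, 182.1]
tcp_rot: [3.141, -0.007, -0.367]
contact_force: [-1.3, -0.7, 1.1]
grip_width: 0.4
```

Run:
```python
from h import *
delta((24.5,-33),183)
p,s=knob()
```

```text
t 8.1667 now gate [-14.3 -33.8] [511.  -80.6 182.1] F [-1.3 -0.7  1.1]
delta [38.8 -0.8 -0.6] [ 0.    -0.007 -0.   ]
top [] scene [(0.64, array([284.1, 159.3,  13.8,  15.5]))]
 scene@178 gate [ 15.2 -29.6]
```

>>> step_arm:
  deltas:
    - [7,0,0,0,0,0]
    - [14,0,0,0,0,0]
    - [21,0,0,0,0,0]
    - [28,0,0,0,0,0]
    - [34,0,0,0,0,0]

```text
time: 8.78
tool_pos: [543.7, -92.8, 183.7]
tcp_rot: [-3.142, -0.01, -0.367]
contact_force: [-4.5, 2.5, -2.3]
grip_width: 0.5
```

>>> step_arm:
  deltas:
    - [2,0,0,0,0,0]
    - [4,0,0,0,0,0]
    - [4,0,0,0,0,0]

```text
time: 9.03
tool_pos: [545.0, -93.3, 183.1]
tcp_rot: [3.141, -0.004, -0.366]
contact_force: [-8.5, 3.9, 2.4]
grip_width: 0.5
```

Run:
```python
from h import *
delta((26.5,-33),183)
p,s=knob()
print(proj(s,np.r_[world((51,-33)),170]))
```

```text
t 9.0333 now gate [ 22.  -33.5] [545.  -93.3 183.1] F [-8.5  3.9  2.4]
delta [ 4.5 -0.5  0.1] [ 0.    -0.004  0.001]
top [] scene [(0.57, array([272. , 167.7,  16. ,  15. ]))]
 scene@178 gate [ 59.7 -28.5]
[273.46033525 167.84998985]
```

Force has risen to 9 N against the stop, and the knob's pixel matches the predicted home position. I back off and check.

>>> step_arm:
  deltas:
    - [-15,0,0,0,0,0]
    - [-40,0,0,0,0,0]
    - [-60,0,-35,0,0,0]
    - [-60,20,-70,0,0,0]
    - [-60,60,-70,0,0,0]

```text
time: 9.65
tool_pos: [471.8, -127.5, 259.9]
tcp_rot: [-3.141, -0.023, -0.362]
contact_force: [2.2, -0.6, 0.9]
grip_width: 0.5
```

>>> step_arm:
  deltas:
    - [0,40,0,0,0,0]
    - [0,80,0,0,0,0]
    - [0,120,0,0,0,0]
    - [0,160,0,0,0,0]
    - [0,200,0,0,0,0]

```text
time: 10.07
tool_pos: [396.4, -317.4, 253.9]
tcp_rot: [3.14, -0.012, -0.367]
contact_force: [1.6, -0.4, 1.1]
grip_width: 0.5
```

>>> step_arm:
  deltas:
    - [0,40,0,0,0,0]
    - [0,80,0,0,0,0]
    - [0,100,0,0,0,0]
    - [0,100,0,0,0,0]

```text
time: 10.4
tool_pos: [359.4, -413.1, 253.2]
tcp_rot: [3.139, -0.011, -0.372]
contact_force: [-0.4, 0.7, -0.3]
grip_width: 0.5
```

Run:
```python
from h import *
delta((0,0),255)
p,s=knob()
for c,q in((p,"top"),(s,"scene")): print(q,proj(c,np.r_[world((51,-33)),170]))
for q,z in(("stainjar",35),("slidebox",15)): print(q,[plane(p,b["rect"][:2],z) for b in bot.boxes_of(q,p)[:1]])
for q in("stainjar","slidebox","dropper"): print(q,[b["rect"] for b in bot.boxes_of(q,s)[:1]])
save(np.hstack([cv2.resize(p["color"][160:310,320:430],None,fx=3.6,fy=3.6,interpolation=3),cv2.resize(s["color"][120:255,255:365],None,fx=3.6,fy=4,interpolation=3)]),"c5")
```

```text
t 10.4 now gate [ -36.5 -398.5] [ 359.4 -413.1  253.2] F [-0.4  0.7 -0.3]
delta [  34.8 -398.7   -2.4] [ 0.003 -0.011 -0.005]
top [(0.86, array([397.1, 225.8,  17.1,  13.4])), (0.56, array([364.1, 218.9,  25. ,  20.2]))] scene [(0.59, array([273.1, 168.4,  11.6,  15.8]))]
 top@178 gate [ 47.4 -28.4]
 scene@178 gate [ 59.9 -24.4]
top [399.14819405 225.50601754]
scene [273.46033525 167.84998985]
stainjar [array([709.44244168,  78.46539732,  35.        ])]
slidebox [array([ 465.19705232, -251.52091913,   15.        ])]
stainjar [[324.6, 262.1, 19.7, 32.0]]
slidebox [[241.3, 176.2, 54.0, 37.6]]
dropper [[353.9, 225.7, 14.8, 28.7]]
```

View pics/c5.png

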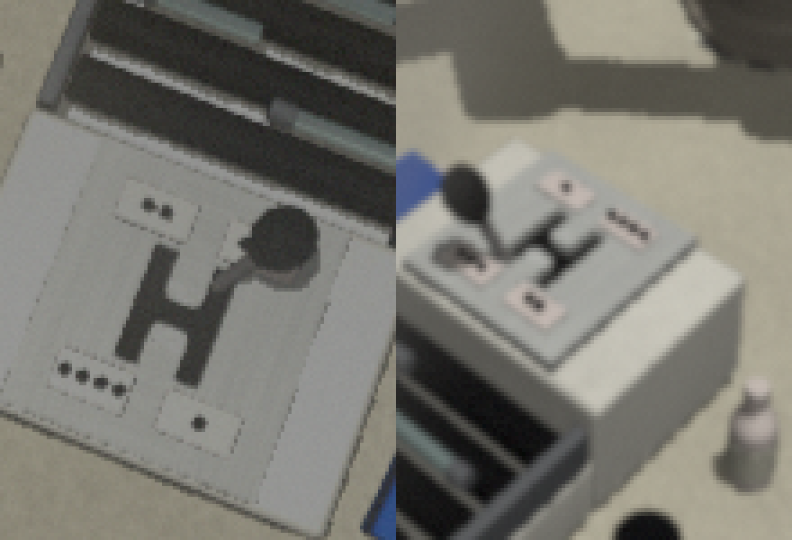

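The lever is leaning into the far right slot by the three-pip tag. The knob centre in the top view, (398.6, 226.7), is within about 1.5 px of the predicted home pixel (399.1, 225.5).

```bash
python3 -c "
from h import *
print(bot.close_job())"
```

```text
the job is handed in; nothing more can be done
None
```

I pushed the lever back to neutral, across the middle channel and forward into the far right slot, which carries the three-pip tag. I then moved the arm clear and handed the job in at about 10.5 s on the robot clock. I only pushed with closed fingers and never gripped the knob.

- **Lever home:** The stop was felt at about 9 N. The last two views put the knob about 1–2 px from its predicted home position, roughly 3–5 mm. The network's box in the top view was about 2 px off.
- **Loose objects:** The jar and slide box measured within about 5 mm of where they started. The bottle was checked in the scene view only and moved about 3 px, in line with the networks' usual scatter.
- **Not confirmed:** Knob lift, the shift angles and the lever being at rest were not measured. The knob looks down in the pictures, and sideways forces during the crossing stayed near 2 N. After the side push, the picture put the knob at about y = -25 mm, where the finger position implied -35 mm. The forward push then went into the right column normally.

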